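# Leak-test a valve housing on the sloping cradle

## Task

Lay the grey valve housing flat on the sloping bed of the cradle, between the fences and with its port end down at the stop, and let go of it. Then take the leak-test coupler by its ribbed grip and press it squarely over the housing's tilted port until it snaps past the catches, and keep pressing so that the sprung sleeve is pushed nearly all the way in. Finish while still gripping the coupler and holding it pressed like that; the housing stays in its place on the bed and the other things on the bench stay where they are.

Things in the scene. Friction and masses are not known exactly. Their poses are not given: they have to be found in the camera images.
- housing: Grey plastic valve housing, a box 110 (x) x 44 (y) x 34 (z) mm, 0.2 to 0.4 kg, loose, starts flat on the bench. Origin: centre of its underside; z out of its top face. Near its -x end a port stands on the top (brass stem, steel sleeve round its foot), axis parallel to z; the bare +x end, with a thin black pad on top, is gripped across the 44 mm width.
- housing_grip (a point): Point to grip the housing: on its centreline, 33 mm from its origin towards +x, 24 mm above its underside (pads close along the housing's y).
- port_foot (a point): Centre of the port where it leaves the housing's top face (housing frame: x -25, y 0, z 34 mm). The port axis is the housing's z.
- port_tip (a point): Tip of the port's brass stem, 28 mm from port_foot along the housing's z. Stem: 17 mm diameter up to 20 mm above the foot, then a cone to 7 mm at the tip. Fingers holding the housing by its grip point clear it.
- sleeve (a joint): Sprung steel sleeve round the foot of the port, 34 mm diameter, its top face 12 mm above port_foot at rest. Value: how far it is pushed in along the port axis, 0 to 0.010 m (hard stop). The coupler's rim pushes it: value = about 12 mm minus the height of the mouth above port_foot; snapped on but not held down, it rests near 6 mm. Spring: 2 N to start, 12 N at 10 mm.
- catch_a (a joint): One of two sprung steel catches that bulge 4 mm out of the stem's sides (housing +y and -y), widest 13 to 14 mm above port_foot. 0 = out; about 0.002 m when squeezed in by the coupler's lip (5 to 10 N); they spring out again, above the lip, when the coupler's mouth is less than 8 mm above port_foot.
- coupler: Leak-test coupler, a loose aluminium hand tool, 80 mm tall, 0.1 to 0.2 kg, round about its z, standing mouth down. Origin: centre of its mouth (lower end); z from the mouth to the closed top. Lower 40 mm: 34 mm diameter, hollow; mouth a 20 mm hole through a 5 mm thick lip, then a bore of 28 mm, 36 mm deep in all. Upper 40 mm: solid ribbed grip, 28 mm diameter.
- coupler_grip (a point): Point to grip the coupler: on its axis, 60 mm above the mouth.
- bed: Sloping bed of the aluminium cradle, a fixed narrow plate 120 x 50 mm on posts. Origin: centre of the bed's top surface, 70 mm above the bench. x points up the slope, away from the robot; z is square to the bed and leans 0.38 rad from vertical towards the low end, which faces the robot. With the housing home the two origins meet (or up to a few mm up the slope), axes parallel.
- tape_roll: Bystander: clear ring-shaped tape core, 90 mm diameter, 24 mm high. Origin: centre of its underside.
- marker: Bystander: black marker pen, 135 mm long, 16 mm thick, lying. Origin: middle of its underside.
- parts_bin: Bystander: yellow open parts bin, 120 x 90 x 60 mm. Origin: centre of its underside.
- bottle: Bystander: clear bottle, 66 mm diameter, 190 mm tall, standing. Origin: centre of its underside.
- bed_stop (a point): Foot of the stop across the bed's low end (bed x -55 mm, y 0, z 0): it stands 16 mm above the bed, and the housing's port end goes against it. Two fences 10 mm tall run along the low half (bed x -55 to -5 mm), 50 mm apart inside; the high half has none, so fingers have room.
- fitting_a: Bystander: clear plastic fitting, a block 34 x 26 x 22 mm with a 16 mm spout on one end. Origin: centre of its underside.
- fitting_b: Bystander: clear plastic fitting, a block 34 x 26 x 22 mm with a 16 mm spout on one end. Origin: centre of its underside.
- fitting_c: Bystander: clear plastic fitting, a block 34 x 26 x 22 mm with a 16 mm spout on one end. Origin: centre of its underside.
There are look-alikes about, which are no part of the job. Several things look just like the coupler: the one meant starts farthest to the robot's right.

How it is judged:
By the outcome, as a careful person would: the job done as asked, in the order asked, and still so for the second after the job is handed in, while the arm keeps its last pose, push and grip.
It also fails if it takes over 53 s, if anything falls off the work surface, if the arm or the gripper's body presses on something with over 40 N, if the wrist force passes 120 N, or if a joint passes its speed limit or range.

## Robot

A 6-joint arm with a two-finger parallel gripper is mounted at the origin on the work surface. World frame = base frame: x ahead of the robot, y to its left, z up, the work surface at z = 0. Lengths are in m, angles in rad, forces in N, time in s.
With the tool pointing down it reaches from about 0.35 to 0.775 m from the base axis. Payload 5.5 kg.
Tool frame: the origin (TCP) lies where the fingers leave the gripper's body, on its centre line; the fingertips stand env.tip_reach ahead of it and the grasp point (between the pads) lies 54 mm ahead of it (env.tip_reach is the distance from the TCP to the fingertips, in m); z points along the fingers, y is the line along which they close (so a half turn about z gives the same grasp; the last joint's range is limited). The gripper opens to 85 mm and grips with 20 to 120 N. Pads are 22 mm wide; open, the fingers measure 114 mm over their backs; the gripper's body (76 mm by 85 mm) begins 54 mm behind the grasp point. The pads swing forward as they close: fully open they stand 13 mm farther back than shut.
Start: joints at [1.121, 0.313, 0.046, 1.304, 0, 1.431], TCP at [0.175, 0.548, 0.304] pointing down, gripper open.
Joint ranges: [-2.76, 2.76], [-0.86, 1.69], [-1.03, 1.26], [-2.2, 2.34], [-1.47, 1.5], [-3.14, 3.14]. Speed limits (rad/s): [2.57, 2.57, 3.14, 3.14, 3.14, 3.14].

## Interface

Orientations are given as a unit quaternion [w, x, y, z].
In Python, from workcell import status, optics, hand_in, env gives the robot as it stands.
- The arm moves only by the shell command python3 -m handwheel 'ROWS' [FORCE]. ROWS is a JSON object whose one key "deltas" holds a list of rows, each a list of 5 numbers: the opening, from -1 (shut) to 1 (fully open), then the shift along the tool's x, y, z in units of 40 mm (1.0 is 40 mm), then the turn about the tool's z in units of 10 degrees (1.0 is 10 degrees). In form: {"deltas": [[jaw, x, y, z, roll], ...]}. A call has 1 to 20 rows; each row shifts and turns the commanded pose from where the row before left it, along the tool's axes as they then stand; what a row does not reach is not made up. A row lasts 1/8 s, in which the tool goes at most 62.5 mm and 10.7 degrees, less where a joint would pass 70% of its speed; a pose out of reach is approached as far as the arm can. A call is refused whole if a number of a shift passes 1 or a number of a turn 1, either way. A call with a gripper value outside its range is refused whole. The fingers move at their own pace and stop on an object; FORCE is the grip in N (left out, the last holds). Time passes only in rows, so rows that do not move let the fingers close. It gives the time, the measured TCP pose, the force, the opening and the grip force at its end, in the units of the state.
- status.get_state(): the state, without advancing time (a new reading comes with each control period).
- optics.read_camera(name): name is "scene" or "side" or "wrist"; returns a dict with "frame" (400x640x3 uint8, red, green, blue), "depth" (400x640 float32, m along the optical axis (not along the pixel's ray), 0 where there is no reading), "vfov" (degrees; the focal length in pixels is half the picture's height over the tangent of half this angle, whatever the lens; pixels are square), "cx", "cy" (the principal point, pixels), "origin" and "attitude" of the camera in the world. Camera axes: x right, y down, z forward; pixel columns grow to the right and rows downward; lengths in m; the calibration is good to about 2 mm. The wrist camera is an equidistant fisheye: a pixel r from the principal point sees the ray r / f radians off the axis. A picture is of the moment at which its call begins.
- hand_in(): hands the job in; it is judged then, once.
The state is a dict: "clock": time; "joint_pos": joint angles; "qvel": joint speeds; "tau": joint torques, N m; "tcp_pos": TCP position; "orientation": TCP orientation; "wrist_force": force on the tool from outside, world axes, zero at the start; "ft_torque": the same for the moment, N m; "finger_gap": finger opening in m; "grip_force": force on a finger pad.
Only numpy, scipy, OpenCV 4.12 (cv2) and the standard library are available. Lean on these libraries where they do the work, as an engineer would, in place of code of your own. Each camera call takes 0.05 s, during which the arm holds its last target. There are 200 camera calls.

## Working session

There is one attempt and no reset: what is moved stays moved. The work goes in short steps, Python scripts to look and compute and a shell command to move; the robot and the scene stay as the last step left them, time stands still between calls to the robot, and variables do not carry over. Pictures are saved under pics/ and viewed, at most 10 in all, crops included, and the job is handed in when it is done.

```bash
ls; mkdir -p pics
cat > h.py <<'E'
import numpy as np, cv2
from scipy.spatial.transform import Rotation as R
from workcell import status, optics, hand_in, env
def quat(q): return R.from_quat([q[1],q[2],q[3],q[0]])
def cam(n):
    c=optics.read_camera(n); return c
def att(c):
    a=np.array(c["attitude"],float)
    return a if a.shape==(3,3) else quat(a).as_matrix()
def cloud(c):
    h,w=c["depth"].shape; f=h/2/np.tan(np.radians(c["vfov"])/2)
    v,u=np.mgrid[:h,:w]; d=c["depth"]
    P=np.stack([(u-c["cx"])/f*d,(v-c["cy"])/f*d,d],-1)@att(c).T+np.array(c["origin"])
    P[d==0]=np.nan; return P
def save(c,n,crop=None,s=1):
    im=cv2.cvtColor(c["frame"],cv2.COLOR_RGB2BGR)
    if crop: u0,v0,u1,v1=crop; im=im[v0:v1,u0:u1]
    cv2.imwrite("pics/"+n,cv2.resize(im,None,fx=s,fy=s,interpolation=cv2.INTER_CUBIC))
def st():
    s=status.get_state(); Rm=quat(s["orientation"]).as_matrix()
    print("t",round(s["clock"],2),"tcp",np.round(s["tcp_pos"],4),"grasp",np.round(np.array(s["tcp_pos"])+.054*Rm[:,2],4),"\n",np.round(Rm,3).tolist(),"\nq",np.round(s["joint_pos"],3),"F",np.round(s["wrist_force"],1),"gap",round(s["finger_gap"],4),"grip",round(s["grip_force"],1)); return s
E
python3 - <<'E'
from h import *
st(); print(env.tip_reach)
a=cam("scene");b=cam("side")
for c in(a,b): print(c["vfov"],c["cx"],c["cy"],c["origin"],np.round(att(c),3).tolist())
save(a,"scene0.png",None,1.25);save(b,"side0.png",None,1.25)
np.savez("s0.npz",a=cloud(a),b=cloud(b),fa=a["frame"],fb=b["frame"])
E
```

```text
pics
t 0.0 tcp [0.1751 0.5473 0.303 ] grasp [0.1751 0.5472 0.249 ] 
 [[-0.952, 0.305, -0.001], [0.305, 0.952, -0.002], [0.0, -0.002, -1.0]] 
q [1.121 0.314 0.045 1.304 0.    1.431] F [-0.2  1.2 -0.5] gap 0.0851 grip 0.0
0.0726
45.04371016494221 324.1015458795766 195.7214636656538 [0.96312109 0.49045509 1.24842647] [[-0.738, 0.587, -0.331], [0.674, 0.648, -0.354], [0.006, -0.485, -0.874]]
49.24832924185307 323.6809626991054 192.5144719309276 [0.36432675 0.65708571 0.88332152] [[-0.975, -0.164, 0.148], [-0.221, 0.749, -0.625], [-0.008, -0.642, -0.767]]
```

View pics/scene0.png

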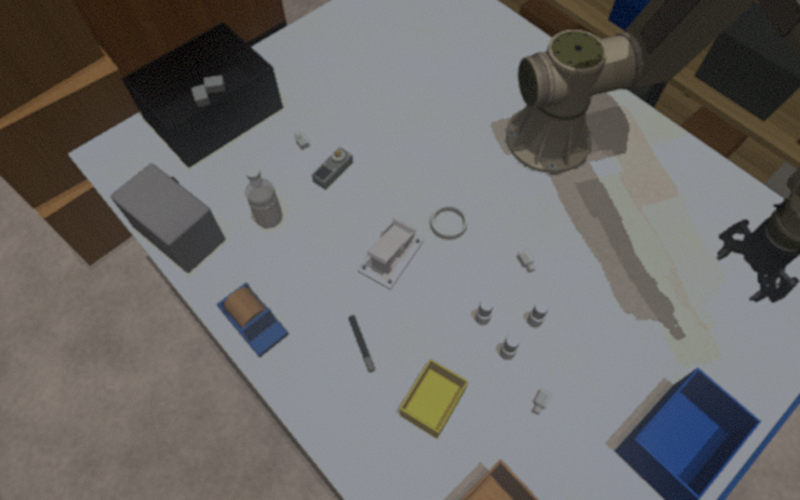

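View pics/side0.png

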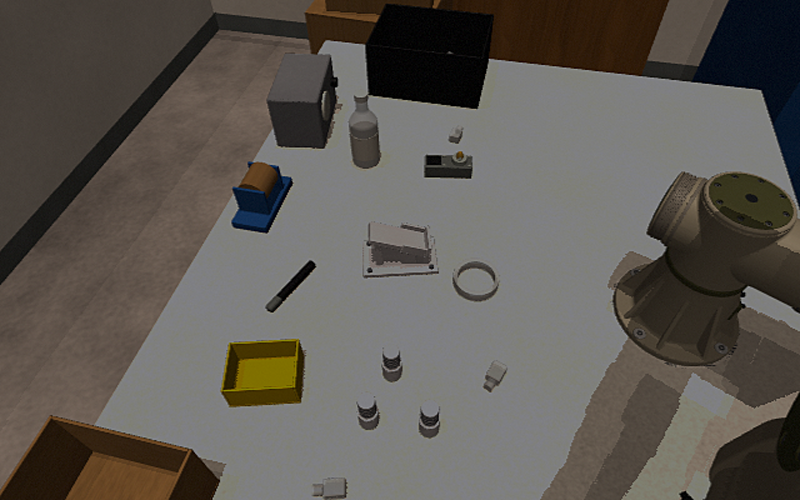

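The scene picture (800x500) shows the housing at (333,167), the cradle at (392,250) and the tape ring at (448,222). Three things could be the coupler. In the side picture they are at (391,362), (368,410) and (430,418), matching scene (485,312), (510,347) and (538,314). Next I measure them all.

Run:
```python
from h import *
z=np.load("s0.npz")
def blob(k,u0,v0,u1,v1,zlo,zhi=.3,label=""):
    u0,v0,u1,v1=[int(x/1.25) for x in(u0,v0,u1,v1)]
    P=z[k][v0:v1,u0:u1].reshape(-1,3);F=z["f"+k][v0:v1,u0:u1].reshape(-1,3)
    m=(P[:,2]>zlo)&(P[:,2]<zhi);P=P[m];
    if len(P)<5: print(label,"none");return P
    xy=P[:,:2].astype(np.float32); r=cv2.minAreaRect(xy)
    print(label,len(P),"med",np.round(np.median(P,0),4),"min",np.round(P.min(0),3),"max",np.round(P.max(0),3),"rect",np.round(r[0],4),np.round(r[1],3),round(r[2],1));return P
for n,b in dict(c1=(375,340,408,385),c2=(352,388,385,432),c3=(413,395,447,440)).items(): blob("b",*b,.07,.1,n+" side top")
for n,b in dict(c1=(470,295,500,325),c2=(495,330,525,360),c3=(522,298,552,328)).items(): blob("a",*b,.07,.1,n+" scene top")
blob("a",305,140,362,192,.028,.04,"housing top a");blob("b",415,140,480,185,.028,.04,"housing top b")
blob("a",305,140,362,192,.055,.08,"port a");blob("b",415,140,480,185,.055,.08,"port b")
P=blob("a",355,210,430,290,.03,.2,"cradle a");Q=blob("b",355,212,445,282,.03,.2,"cradle b")
blob("b",355,212,445,282,.003,.015,"base b");blob("a",355,210,430,290,.003,.015,"base a")
blob("a",425,200,475,245,.01,.05,"tape a"); blob("b",445,255,505,305,.01,.05,"tape b")
for P in(P,Q):
  A=np.c_[P[:,:2],np.ones(len(P))]
  k=np.ones(len(P),bool)
  for _ in range(8):
    s=np.linalg.lstsq(A[k],P[k,2],rcond=None)[0]; e=P[:,2]-A@s; k=abs(e)<max(.004,np.median(abs(e[k]))*2)
  n=np.array([-s[0],-s[1],1]);n/=np.linalg.norm(n);print("plane n",n.round(3),"tilt",np.arccos(n[2]).round(3),"inl",k.sum(),len(P));
  r=cv2.minAreaRect(P[k][:,:2].astype(np.float32));print(np.round(r[0],4),np.round(r[1],3),r[2],"z at ctr",(s@[*r[0],1]).round(4))
for k in "ab":
  P=z[k];m=(abs(P[...,2])<.02);print("table z",k,np.nanmedian(P[...,2][m]).round(4))
```

```text
c1 side top 154 med [0.4901 0.2389 0.0781] min [0.476 0.223 0.071] max [0.504 0.252 0.083] rect [0.4912 0.2374] [0.027 0.028] 64.2
c2 side top 177 med [0.5076 0.3297 0.0781] min [0.494 0.315 0.072] max [0.521 0.342 0.082] rect [0.5076 0.3284] [0.025 0.027] 13.4
c3 side top 179 med [0.4089 0.3204 0.0783] min [0.395 0.306 0.071] max [0.422 0.333 0.082] rect [0.4089 0.3192] [0.025 0.028] 11.5
c1 scene top 97 med [0.4921 0.2389 0.081 ] min [0.477 0.224 0.071] max [0.504 0.252 0.087] rect [0.4906 0.2382] [0.025 0.027] 70.4
c2 scene top 103 med [0.509  0.3291 0.0804] min [0.493 0.316 0.071] max [0.522 0.342 0.086] rect [0.5082 0.3287] [0.028 0.026] 40.6
c3 scene top 99 med [0.4099 0.3202 0.0806] min [0.394 0.305 0.07 ] max [0.423 0.333 0.086] rect [0.4092 0.3203] [0.027 0.027] 48.4
housing top a 312 med [ 0.4916 -0.2856  0.0353] min [ 0.427 -0.321  0.028] max [ 0.541 -0.261  0.04 ] rect [ 0.4837 -0.2917] [0.112 0.046] 9.9
housing top b 345 med [ 0.4923 -0.285   0.0335] min [ 0.428 -0.325  0.028] max [ 0.54  -0.261  0.04 ] rect [ 0.4835 -0.2921] [0.108 0.05 ] 9.6
port a 19 med [ 0.4597 -0.2
[... 614 characters left out ...]
.5491 -0.0503] [0.175 0.17 ] 15.3
base a 1269 med [0.5353 0.0019 0.007 ] min [ 0.387 -0.167  0.003] max [0.653 0.105 0.015] rect [ 0.5218 -0.0285] [0.213 0.179] 47.7
tape a 347 med [0.3765 0.0159 0.0232] min [ 0.329 -0.037  0.01 ] max [0.42  0.059 0.033] rect [0.3749 0.014 ] [0.09  0.089] 72.4
tape b 482 med [0.3733 0.0176 0.0214] min [ 0.331 -0.033  0.01 ] max [0.42  0.059 0.027] rect [0.3754 0.0135] [0.089 0.089] 23.9
plane n [-0.346 -0.097  0.933] tilt 0.368 inl 527 827
[ 0.5368 -0.0147] [0.116 0.06 ] 14.59682559967041 z at ctr 0.0722
plane n [-0.35  -0.102  0.931] tilt 0.373 inl 724 1093
[ 0.5364 -0.0146] [0.114 0.06 ] 14.260942459106445 z at ctr 0.0688
table z a 0.0017
table z b -0.0012
```

```bash
cat >> h.py <<'E'
def plan(g,yaw):
    """grasp target g, tool-y yaw (deg, world): roll units first, then tool-frame shifts in units of 40 mm"""
    s=st(); Rm=quat(s["orientation"]).as_matrix(); p=np.array(s["tcp_pos"])+.054*Rm[:,2]
    cur=np.degrees(np.arctan2(Rm[1,1],Rm[0,1])); d=(yaw-cur+90)%180-90
    R2=Rm@R.from_euler("z",-d,degrees=True).as_matrix()
    print("roll units",round(-d/10,2),"shift after roll",np.round(R2.T@(np.array(g)-p)/.04,2))
E
python3 - <<'E'
from h import *
z=np.load("s0.npz")
im=cv2.cvtColor(z["fb"][90:360,265:425],cv2.COLOR_RGB2BGR);cv2.imwrite("pics/crop.png",cv2.resize(im,None,fx=2.2,fy=2.2,interpolation=2))
P=z["a"][135:185,190:235].reshape(-1,3);P=P[P[:,2]>.12];print("bottle",np.median(P,0))
plan([.42,.25,.26],99.8)
E
```

```text
bottle [ 0.68794035 -0.28114117  0.13927312]
t 0.1 tcp [0.1752 0.5473 0.3031] grasp [0.1751 0.5472 0.2491] 
 [[-0.952, 0.305, -0.001], [0.305, 0.952, -0.002], [0.0, -0.002, -1.0]] 
q [1.121 0.314 0.045 1.304 0.    1.431] F [ 0.3 -0.4 -0.3] gap 0.0857 grip 0.0
roll units -2.76 shift after roll [-4.77 -8.36 -0.27]
```

View pics/crop.png

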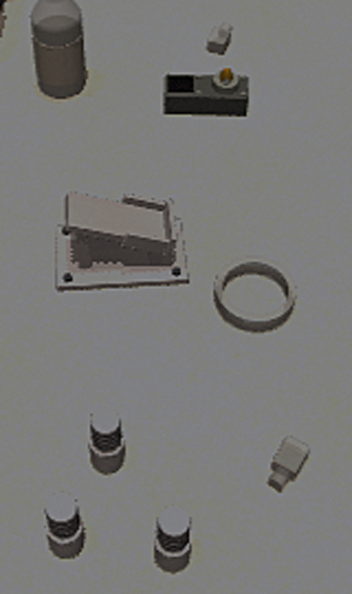

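The crop shows one housing at (205,93), with the brass port at its robot end. The three coupler-like tools are at (107,445), (65,525) and (172,540). The first has the lowest y (0.238, against 0.320 and 0.329), so it is the rightmost and the one meant. I pick up the housing first.

```bash
python3 -m handwheel '{"deltas":[[1,0,0,0,-0.92],[1,0,0,0,-0.92],[1,0,0,0,-0.92],[1,-0.53,-0.93,-0.03,0],[1,-0.53,-0.93,-0.03,0],[1,-0.53,-0.93,-0.03,0],[1,-0.53,-0.93,-0.03,0],[1,-0.53,-0.93,-0.03,0],[1,-0.53,-0.93,-0.03,0],[1,-0.53,-0.93,-0.03,0],[1,-0.53,-0.93,-0.03,0],[1,-0.53,-0.93,-0.03,0]]}'
python3 -c "
from h import *
plan([.516,-.2864,.12],99.8)"
```

```text
clock: 1.6
tcp_pos: [0.4211, 0.2492, 0.3144]
orientation: [-0.0, -0.086, 0.996, -0.0]
wrist_force: [1.1, 0.1, -0.3]
finger_gap: 0.0857
grip_force: 0.0
t 1.6 tcp [0.4211 0.2492 0.3144] grasp [0.4211 0.2492 0.2604] 
 [[-0.985, -0.171, -0.001], [-0.171, 0.985, -0.0], [0.001, 0.0, -1.0]] 
q [ 0.37   0.144 -0.145  1.281  0.     0.198] F [ 1.1  0.1 -0.3] gap 0.0857 grip 0.0
roll units 0.0 shift after roll [ -0.06 -13.6    3.51]
```

```bash
python3 -m handwheel '{"deltas":[[1,0,-0.97,0,0],[1,0,-0.97,0,0],[1,0,-0.97,0,0],[1,0,-0.97,0,0],[1,0,-0.97,0,0],[1,0,-0.97,0,0],[1,0,-0.97,0,0],[1,0,-0.97,0,0],[1,0,-0.97,0,0],[1,0,-0.97,0.2,0],[1,0,-0.97,0.5,0],[1,0,-0.97,0.5,0],[1,0,-0.97,0.7,0],[1,0,-0.97,0.7,0],[1,0,0,0.5,0],[1,0,0,0.4,0],[1,0,0,0,0]]}'
python3 - <<'E'
from h import *
plan([.516,-.2864,.024],99.8)
c=cam("wrist");save(c,"w1.png");print(c["vfov"],c["origin"],np.round(att(c),3).tolist())
P=cloud(cam("side"));m=(P[...,2]>.03)&(P[...,2]<.037)&(abs(P[...,0]-.49)<.07)&(abs(P[...,1]+.29)<.04);
r=cv2.minAreaRect(P[m][:,:2].astype(np.float32));print(m.sum(),r)
E
```

```text
clock: 3.72
tcp_pos: [0.5127, -0.2838, 0.1732]
orientation: [-0.001, -0.086, 0.996, 0.001]
wrist_force: [0.2, 0.0, -0.0]
finger_gap: 0.0855
grip_force: 0.0
t 3.73 tcp [ 0.5127 -0.2838  0.1732] grasp [ 0.5125 -0.2837  0.1192] 
 [[-0.985, -0.172, -0.003], [-0.172, 0.985, 0.002], [0.002, 0.003, -1.0]] 
q [-0.643  0.405 -0.15   1.019  0.    -0.815] F [ 0.2  0.  -0. ] gap 0.0855 grip 0.0
roll units 0.01 shift after roll [-0.08 -0.09  2.38]
65.70646984690485 [ 0.44409374 -0.29508381  0.24365054] [[-0.171, 0.948, 0.268], [0.985, 0.164, 0.049], [0.003, 0.273, -0.962]]
290 ((0.4834769368171692, -0.2916147708892822), (0.10770565271377563, 0.048250745981931686), 9.89729118347168)
```

View pics/w1.png

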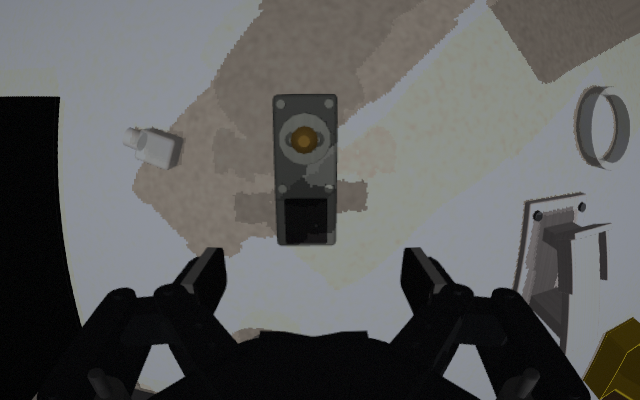

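The wrist view shows the housing centred between the pads, with its black pad end at (305,220) and its port at (305,140). I descend and grip.

```bash
python3 -m handwheel '{"deltas":[[1,-0.08,-0.09,0.5,0],[1,0,0,0.5,0],[1,0,0,0.5,0],[1,0,0,0.5,0],[1,0,0,0.38,0],[-1,0,0,0,0],[-1,0,0,0,0],[-1,0,0,0,0],[-1,0,0,0,0],[-1,0,0,0,0],[-1,0,0,0,0],[-1,0,0,0,0]]}' 30
python3 -c "
from h import *
st()"
```

```text
clock: 5.32
tcp_pos: [0.518, -0.2882, 0.0807]
orientation: [0.001, -0.086, 0.996, -0.001]
wrist_force: [0.6, 0.6, 6.2]
finger_gap: 0.0433
grip_force: 32.9
t 5.33 tcp [ 0.518  -0.2882  0.0807] grasp [ 0.5181 -0.2882  0.0267] 
 [[-0.985, -0.171, 0.002], [-0.171, 0.985, -0.001], [-0.002, -0.001, -1.0]] 
q [-0.643  0.502 -0.25   0.817  0.    -0.815] F [0.6 0.6 6.2] gap 0.0433 grip 32.9
```

```bash
python3 -m handwheel '{"deltas":[[-1,0,0,-0.3,0],[-1,0,0,-0.6,0],[-1,0,0,-0.8,0],[-1,0,0,-0.8,0],[-1,0,0,-0.8,0],[-1,0,0,-0.6,0],[-1,0,0,0,0]]}' 20
cat >> h.py <<'E'
def fitplane(P,tol=.002,n=300):
    P=P[~np.isnan(P).any(1)];g=np.random.default_rng(0);best=None
    for _ in range(n):
        a,b,c=P[g.choice(len(P),3,False)];m=np.cross(b-a,c-a);l=np.linalg.norm(m)
        if l<1e-7: continue
        k=abs((P-a)@(m/l))<tol
        if best is None or k.sum()>best.sum(): best=k
    Q=P[best];o=Q.mean(0);m=np.linalg.svd(Q-o)[2][2];m*=np.sign(m[2]);return m,o,Q
E
python3 - <<'E'
from h import *
s=st(); g=np.array(s["tcp_pos"])-[0,0,.054]
c=cam("side");save(c,"s2.png");P=cloud(c);np.save("s2.npy",P)
a=P-g;ax=quat(s["orientation"]).as_matrix()
l=a@ax
m=(abs(l[...,1])<.03)&(l[...,0]>-.03)&(l[...,0]<.10)&(abs(a[...,2])<.07)
Q=a[m]; lx=-l[m][:,0]; print(m.sum())
for x0 in np.arange(-.1,.03,.01):
    k=(lx>=x0)&(lx<x0+.01)
    if k.sum()>3: print(round(x0,3),k.sum(),"z pct",np.round(np.percentile(Q[k,2],[2,25,50,75,98]),4))
plan([.5574,-.0088,.1945],105.5)
E
```

```text
clock: 6.2
tcp_pos: [0.5179, -0.2883, 0.2375]
orientation: [0.001, -0.086, 0.996, -0.001]
wrist_force: [0.1, -0.2, -3.0]
finger_gap: 0.0434
grip_force: 32.0
t 6.2 tcp [ 0.5179 -0.2883  0.2375] grasp [ 0.5181 -0.2884  0.1835] 
 [[-0.985, -0.171, 0.003], [-0.171, 0.985, -0.002], [-0.003, -0.003, -1.0]] 
q [-0.643  0.371 -0.036  1.161  0.    -0.815] F [ 0.1 -0.2 -3. ] gap 0.0434 grip 32.0
754
-0.09 63 z pct [-0.0231 -0.009   0.0025  0.0056  0.0088]
-0.08 74 z pct [-0.0239 -0.0092  0.0042  0.0083  0.0185]
-0.07 87 z pct [-0.0252 -0.0082  0.0061  0.0181  0.0307]
-0.06 98 z pct [-0.024  -0.0065  0.0092  0.021   0.0343]
-0.05 77 z pct [-0.0238 -0.0069  0.0049  0.0102  0.0193]
-0.04 80 z pct [-0.0251 -0.0108  0.0035  0.006   0.0079]
-0.03 71 z pct [-0.0257 -0.0121  0.0005  0.0064  0.0094]
-0.02 75 z pct [-0.0263 -0.0108  0.0043  0.0074  0.0672]
-0.01 14 z pct [-0.0285 -0.0245 -0.0169 -0.0003  0.0486]
-0.0 16 z pct [-0.0274 -0.0233 -0.0117  0.0053  0.0631]
0.01 93 z pct [-0.0232 -0.0059  0.0066  0.0116  0.0685]
0.02 6 z pct [-0.0245 -0.0216 -0.0185 -0.0161 -0.0095]
t 6.25 tcp [ 0.5173 -0.2879  0.2358] grasp [ 0.5174 -0.2879  0.1818] 
 [[-0.985, -0.171, 0.001], [-0.171, 0.985, -0.001], [-0.001, -0.001, -1.0]] 
q [-0.643  0.372 -0.038  1.16   0.    -0.815] F [-0.5  0.1 -4.2] gap 0.0433 grip 32.0
roll units -0.57 shift after roll [-2.83  6.46 -0.32]
```

Run:
```python
from h import *
z=np.load("s0.npz");t=.38
for k in "ab":
  P=z[k].reshape(-1,3);P=P[(P[:,2]>.03)&(P[:,2]<.11)&(abs(P[:,0]-.535)<.075)&(abs(P[:,1]+.015)<.06)]
  n,o,Q=fitplane(P);print(k,"n",n.round(3),"tilt",np.arccos(n[2]).round(3),"yaw",np.degrees(np.arctan2(-n[1],-n[0])).round(1),len(Q))
  for yaw in(14.5,15.5,16.5):
    y=np.radians(yaw);ux=np.array([np.cos(y)*np.cos(t),np.sin(y)*np.cos(t),np.sin(t)]);uy=np.array([-np.sin(y),np.cos(y),0]);uz=np.cross(ux,uy)
    B=np.array([.5365,-.0146,.07]);L=(P-B)@np.c_[ux,uy,uz]
    zz=np.median(((Q-B)@uz))
    f=abs(L[:,2]-zz)<.003; hi=L[(L[:,2]-zz>.0115)&(L[:,2]-zz<.02)&(L[:,0]<-.04)]
    fe=L[(L[:,2]-zz>.006)&(L[:,2]-zz<.0115)&(L[:,0]>-.045)&(L[:,0]<-.01)]
    up=L[f&(L[:,0]>.01)]
    print(yaw,"bed z",zz.round(4),"high half x max",np.percentile(up[:,0],[98,100]).round(4),"y",np.percentile(up[:,1],[1,99]).round(4),"stop x",np.percentile(hi[:,0],[3,50,97]).round(4) if len(hi) else 0,"y",hi[:,1].min().round(4) if len(hi) else 0,hi[:,1].max().round(4) if len(hi) else 0,"fence neg y",np.median(fe[fe[:,1]<0,1]).round(4),"pos",np.median(fe[fe[:,1]>0,1]).round(4), "slope of high edges",np.round([np.polyfit(up[s*up[:,1]>.02,0],up[s*up[:,1]>.02,1],1)[0] for s in(-1,1)],3))
```

```text
a n [-0.372 -0.049  0.927] tilt 0.384 yaw 7.5 370
14.5 bed z 0.0017 high half x max [0.0608 0.0626] y [-0.0237  0.0264] stop x [-0.063  -0.0568 -0.0501] y -0.0303 0.0276 fence neg y -0.0277 pos 0.0271 slope of high edges [-0.008  0.003]
15.5 bed z 0.0017 high half x max [0.0607 0.0624] y [-0.0242  0.026 ] stop x [-0.0632 -0.0571 -0.0495] y -0.0293 0.0284 fence neg y -0.0271 pos 0.0274 slope of high edges [ 0.019 -0.019]
16.5 bed z 0.0017 high half x max [0.0608 0.0624] y [-0.025   0.0253] stop x [-0.0633 -0.0571 -0.0493] y -0.0282 0.0294 fence neg y -0.0265 pos 0.0279 slope of high edges [ 0.006 -0.031]
b n [-0.343 -0.121  0.932] tilt 0.372 yaw 19.4 561
14.5 bed z -0.0009 high half x max [0.0584 0.0599] y [-0.0246  0.0267] stop x [-0.0612 -0.0577 -0.0506] y -0.031 0.0284 fence neg y -0.028 pos 0.0262 slope of high edges [0.04 0.02]
15.5 bed z -0.0009 high half x max [0.0583 0.0598] y [-0.0249  0.0259] stop x [-0.0613 -0.0579 -0.0506] y -0.0299 0.0292 fence neg y -0.0274 pos 0.0269 slope of high edges [0.012 0.002]
16.5 bed z -0.001 high half x max [0.0585 0.06  ] y [-0.0255  0.0252] stop x [-0.0616 -0.0578 -0.0505] y -0.0289 0.03 fence neg y -0.0269 pos 0.0274 slope of high edges [ 0.024 -0.009]
```

```bash
python3 -m handwheel '{"deltas":[[-1,0,0,-0.32,-0.57],[-1,-0.3,0.6,0,0],[-1,-0.4,0.9,0,0],[-1,-0.4,0.9,0,0],[-1,-0.4,0.9,0,0],[-1,-0.4,0.9,0,0],[-1,-0.4,0.9,0,0],[-1,-0.3,0.8,0,0],[-1,-0.23,0.56,0,0],[-1,0,0,0,0]]}' 20
python3 -c "
from h import *
st()"
```

```text
clock: 7.5
tcp_pos: [0.5561, -0.0067, 0.2464]
orientation: [-0.002, -0.137, 0.991, 0.001]
wrist_force: [0.4, 0.3, -3.9]
finger_gap: 0.0434
grip_force: 31.9
t 7.5 tcp [ 0.5561 -0.0067  0.2464] grasp [ 0.5559 -0.0067  0.1924] 
 [[-0.963, -0.271, -0.003], [-0.271, 0.963, 0.001], [0.003, 0.002, -1.0]] 
q [-0.157  0.302 -0.112  1.16   0.    -0.431] F [ 0.4  0.3 -3.9] gap 0.0434 grip 31.9
```

Bed fit agrees with the description: stop about 55–60 mm, width 50 mm, yaw 15.5°. I lower the housing to just above contact, then pivot it on its high end.

```bash
python3 -m handwheel '{"deltas":[[-1,-0.3,-0.06,0.3,0],[-1,0,0,0.5,0],[-1,0,0,0.5,0],[-1,0,0,0.4,0],[-1,0,0,0.11,0],[-1,0,0,0.06,0],[-1,0,0,0,0]]}' 20
python3 -c "
from h import *
st()"
python3 -m handwheel '{"deltas":[[-1,0.02,0,0.04,0],[-1,0.03,0,0.05,0],[-1,0.04,0,0.05,0],[-1,0,0,0,0]]}' 20
python3 -c "
from h import *
st()"
```

```text
clock: 8.38
tcp_pos: [0.5697, -0.0077, 0.174]
orientation: [0.0, -0.135, 0.991, -0.0]
wrist_force: [0.7, -0.1, -2.5]
finger_gap: 0.0435
grip_force: 31.8
t 8.38 tcp [ 0.5697 -0.0077  0.174 ] grasp [ 0.5697 -0.0077  0.12  ] 
 [[-0.963, -0.268, 0.001], [-0.268, 0.963, -0.0], [-0.001, -0.0, -1.0]] 
q [-0.154  0.373 -0.197  1.     0.    -0.426] F [ 0.7 -0.1 -2.5] gap 0.0435 grip 31.8
clock: 8.88
tcp_pos: [0.5672, -0.0083, 0.1705]
orientation: [0.003, -0.136, 0.991, -0.0]
wrist_force: [-1.0, 0.2, 8.4]
finger_gap: 0.0436
grip_force: 33.6
t 8.88 tcp [ 0.5672 -0.0083  0.1705] grasp [ 0.5675 -0.0083  0.1165] 
 [[-0.963, -0.269, 0.005], [-0.269, 0.963, 0.0], [-0.005, -0.001, -1.0]] 
q [-0.157  0.369 -0.212  0.985  0.001 -0.429] F [-1.   0.2  8.4] gap 0.0436 grip 33.6
```

```bash
python3 -m handwheel '{"deltas":[[-1,0.04,0,0.06,0],[-1,0.05,0,0.06,0],[-1,0.04,0,0.06,0],[-1,0,0,0,0]]}' 20
python3 - <<'E'
from h import *
st()
save(cam("side"),"s3.png",(250,130,400,240),4)
E
```

```text
clock: 9.38
tcp_pos: [0.5619, -0.0098, 0.1631]
orientation: [0.002, -0.136, 0.991, -0.0]
wrist_force: [-2.5, -0.1, 6.4]
finger_gap: 0.0434
grip_force: 35.5
t 9.38 tcp [ 0.5619 -0.0098  0.1631] grasp [ 0.5621 -0.0097  0.1091] 
 [[-0.963, -0.269, 0.004], [-0.269, 0.963, 0.0], [-0.004, -0.001, -1.0]] 
q [-0.161  0.366 -0.236  0.964  0.001 -0.432] F [-2.5 -0.1  6.4] gap 0.0434 grip 35.5
```

View pics/s3.png

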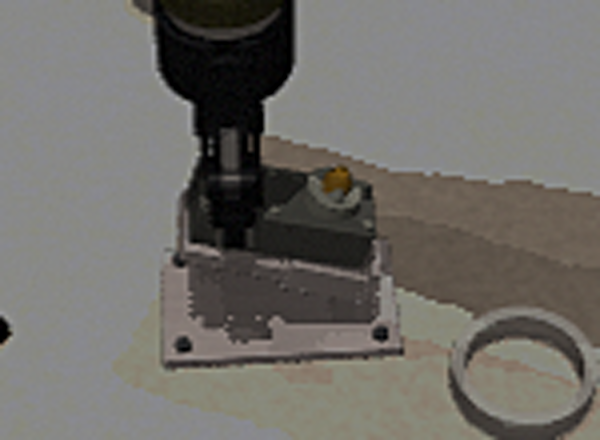

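The picture shows the housing tilted down the slope and nearly flat on the bed, with its port at (340,180). I make the last small push and let go.

```bash
python3 -m handwheel '{"deltas":[[-1,0.03,0,0.04,0],[-1,0,0,0.02,0],[-1,0,0,0,0],[0.3,0,0,0,0],[0.6,0,0,0,0],[1,0,0,0,0],[1,0,0,0,0],[1,0,0,-0.5,0],[1,0,0,-0.8,0],[1,0,0,-0.8,0],[1,0,0,-0.8,0]]}' 20
cat > hz.py <<'E'
from h import *
t=.38;y=np.radians(15.5);ux=np.array([np.cos(y)*np.cos(t),np.sin(y)*np.cos(t),np.sin(t)]);uy=np.array([-np.sin(y),np.cos(y),0]);uz=np.cross(ux,uy);B=np.array([.5365,-.0146,.07]);A=np.c_[ux,uy,uz]
def look(P):
  P=P.reshape(-1,3);P=P[~np.isnan(P).any(1)];L=(P-B)@A
  L=L[(abs(L[:,0])<.08)&(abs(L[:,1])<.035)&(L[:,2]<.075)&(L[:,2]>.02)]
  n,o,Q=fitplane(L,.0015);print("top: n in bed frame",n.round(3),"height",o.round(4),len(Q))
  r=cv2.minAreaRect(Q[:,:2].astype(np.float32));print("rect",np.round(r[0],4),np.round(r[1],4),round(r[2],1))
  p=L[(L[:,2]>.054)];print("stem",len(p),np.round(p.mean(0),4),"z max",p[:,2].max().round(4))
E
python3 - <<'E'
from hz import *
st()
for c in("scene","side"):look(cloud(cam(c)))
E
```

```text
clock: 10.8
tcp_pos: [0.5595, -0.0103, 0.2751]
orientation: [-0.0, -0.135, 0.991, 0.0]
wrist_force: [0.3, 0.2, -0.8]
finger_gap: 0.0854
grip_force: 0.0
t 10.8 tcp [ 0.5595 -0.0103  0.2751] grasp [ 0.5595 -0.0103  0.2211] 
 [[-0.963, -0.268, -0.0], [-0.268, 0.963, 0.0], [0.0, 0.0, -1.0]] 
q [-0.162  0.293 -0.052  1.226  0.    -0.433] F [ 0.3  0.2 -0.8] gap 0.0854 grip 0.0
top: n in bed frame [-0.058  0.008  0.998] height [0.0165 0.0012 0.0366] 156
rect [0.0048 0.0003] [0.1096 0.0435] 1.0
stem 6 [-0.0184 -0.0065  0.0568] z max 0.0573
top: n in bed frame [-0.019  0.027  0.999] height [0.005  0.0029 0.0329] 240
rect [ 0.0025 -0.0005] [0.0451 0.1088] 88.6
stem 27 [-0.0209  0.0011  0.0574] z max 0.0624
```

```bash
python3 -m handwheel '{"deltas":[[-1,-0.5,0.04,0,0],[-1,-0.5,0,0,0],[-1,-0.37,0,0,0],[-1,0,0,0.6,0],[-1,0,0,0.7,0],[-1,0,0,0.7,0],[-1,0,0,0.59,0],[-1,0.15,0,0,0],[-1,0.12,0,0,0],[-1,0,0,0,0]]}' 20
python3 -c "
from h import *
st()"
python3 -m handwheel '{"deltas":[[-1,0.1,0,0,0],[-1,0.05,0,0,0],[-1,0,0,0,0]]}' 20
python3 -c "
from hz import *
st()
for c in('scene','side'):look(cloud(cam(c)))"
```

```text
clock: 12.15
tcp_pos: [0.6018, 0.0029, 0.172]
orientation: [0.001, -0.135, 0.991, -0.0]
wrist_force: [0.6, 0.0, 0.9]
finger_gap: -0.0002
grip_force: 0.0
t 12.15 tcp [0.6018 0.0029 0.172 ] grasp [0.6019 0.0029 0.118 ] 
 [[-0.963, -0.268, 0.002], [-0.268, 0.963, -0.0], [-0.002, -0.001, -1.0]] 
q [-0.129  0.431 -0.113  1.025  0.    -0.4  ] F [0.6 0.  0.9] gap -0.0002 grip 0.0
clock: 12.52
tcp_pos: [0.5958, 0.0014, 0.171]
orientation: [0.0, -0.135, 0.991, -0.0]
wrist_force: [-0.9, 0.3, -0.4]
finger_gap: -0.0004
grip_force: 0.0
t 12.53 tcp [0.5958 0.0014 0.171 ] grasp [0.5958 0.0015 0.117 ] 
 [[-0.963, -0.268, 0.001], [-0.268, 0.963, 0.0], [-0.001, -0.0, -1.0]] 
q [-0.132  0.422 -0.13   1.019  0.    -0.404] F [-0.9  0.3 -0.4] gap -0.0004 grip 0.0
top: n in bed frame [-0.048  0.862  0.505] height [-0.016   0.0137  0.0381] 65
rect [-0.0152  0.0098] [0.0807 0.025 ] 0.6
stem 30 [-0.0124  0.0028  0.0594] z max 0.0648
top: n in bed frame [-0.031  0.008  0.999] height [0.0089 0.0024 0.0334] 273
rect [ 0.0015 -0.    ] [0.044  0.1067] 88.5
stem 35 [0.0072 0.0059 0.0599] z max 0.0722
```

```bash
for i in 1; do python3 -m handwheel '{"deltas":[[-1,0.05,0,0,0],[-1,0.05,0,0,0],[-1,0,0,0,0]]}' 20 | grep -E "tcp|force"; done
python3 -m handwheel '{"deltas":[[-1,0.05,0,0,0],[-1,0,0,0,0]]}' 20 | grep -E "tcp|wrist"
```

```text
tcp_pos: [0.5925, 0.0006, 0.171]
wrist_force: [2.4, 0.7, -0.2]
grip_force: 1.3
tcp_pos: [0.5919, 0.0003, 0.1718]
wrist_force: [5.9, 2.2, 1.1]
```

Contact force rises to 6 N with no further motion, so the housing is against the stop. I back off and head for the coupler.

```bash
python3 -m handwheel '{"deltas":[[-1,-0.2,0,0,0],[-1,-0.1,0,-0.5,0],[-1,0,0,-0.8,0],[-1,0,0,-0.8,0],[0.3,0,0,-0.3,0]]}' 20 | grep tcp
python3 -c "
from hz import *
plan([.4908,.238,.2],105.5)
for c in('scene','side'):look(cloud(cam(c)))"
```

```text
tcp_pos: [0.6021, 0.0029, 0.2683]
t 13.88 tcp [0.6021 0.0029 0.2683] grasp [0.6022 0.0028 0.2143] 
 [[-0.963, -0.268, 0.002], [-0.268, 0.963, -0.001], [-0.001, -0.001, -1.0]] 
q [-0.128  0.376  0.049  1.242 -0.    -0.4  ] F [ 0.4 -0.9 -0.1] gap 0.0171 grip 0.0
roll units 0.0 shift after roll [1.11 6.41 0.35]
top: n in bed frame [-0.006  0.951  0.309] height [-0.0001  0.0188  0.0325] 97
rect [0.0027 0.017 ] [0.1132 0.0112] 0.1
stem 23 [-0.023   0.0005  0.0598] z max 0.0656
top: n in bed frame [-0.035 -0.01   0.999] height [0.0055 0.0021 0.0337] 248
rect [-0.0016 -0.0003] [0.0456 0.1076] 89.9
stem 26 [-0.0246  0.0005  0.0576] z max 0.0614
```

```bash
python3 -m handwheel '{"deltas":[[0.3,0.1,0.6,0,0],[0.3,0.2,0.9,0,0],[0.3,0.2,0.95,0,0],[0.3,0.2,0.95,0,0],[0.3,0.2,0.95,0,0],[0.3,0.2,0.9,0,0],[0.3,0.1,0.7,0.2,0],[0.3,0.11,0.46,0.4,0],[0.3,0,0,0.5,0],[0.3,0,0,0.4,0],[0.3,0,0,0,0]]}' 20 | grep tcp
python3 - <<'E'
from h import *
plan([.4908,.238,.066],105.5)
P=cloud(cam("side")).reshape(-1,3);m=(abs(P[:,0]-.49)<.03)&(abs(P[:,1]-.238)<.03)&(P[:,2]>.005)&(P[:,2]<.05);print(np.percentile(P[m],[1,50,99],axis=0).round(4))
E
```

```text
tcp_pos: [0.4807, 0.2359, 0.2046]
t 15.35 tcp [0.4807 0.2359 0.2046] grasp [0.4805 0.2358 0.1506] 
 [[-0.963, -0.268, -0.004], [-0.268, 0.963, -0.001], [0.004, -0.0, -1.0]] 
q [ 0.306  0.291 -0.234  1.05   0.     0.035] F [-0.8 -0.7 -0.3] gap 0.0556 grip 0.0
roll units 0.01 shift after roll [-0.27 -0.02  2.11]
[[0.4741 0.2312 0.0059]
 [0.4867 0.2489 0.0319]
 [0.5059 0.2539 0.05  ]]
```

```bash
python3 -m handwheel '{"deltas":[[0.3,-0.26,-0.02,0.3,0],[0.3,0,0,0.5,0],[0.3,0,0,0.5,0],[0.3,0,0,0.5,0],[0.3,0,0,0.28,0],[0.3,0,0,0,0]]}' 20 | grep -E "tcp|wrist"
python3 -c "
from h import *
plan([.4908,.238,.066],105.5)"
```

```text
tcp_pos: [0.4926, 0.2378, 0.1228]
wrist_force: [0.6, 0.3, 0.5]
t 16.15 tcp [0.4926 0.2378 0.1228] grasp [0.4926 0.2378 0.0688] 
 [[-0.964, -0.268, -0.001], [-0.268, 0.964, -0.0], [0.001, 0.0, -1.0]] 
q [ 0.303  0.383 -0.322  0.866  0.     0.032] F [0.6 0.3 0.5] gap 0.0557 grip 0.0
roll units 0.0 shift after roll [0.04 0.02 0.07]
```

```bash
python3 -m handwheel '{"deltas":[[0.3,0.03,0.02,0.05,0],[-1,0,0,0,0],[-1,0,0,0,0],[-1,0,0,0,0],[-1,0,0,0,0],[-1,0,0,0,0]]}' 20 | grep -E "tcp|wrist|grip|gap"
python3 -m handwheel '{"deltas":[[-1,0.08,0,0.02,0],[-1,0.08,0,0,0],[-1,0.08,0,0,0],[-1,0.08,0,0,0],[-1,0,0,0,0]]}' 20 | grep -E "tcp|wrist|grip|gap"
python3 -m handwheel '{"deltas":[[-1,0.08,0,0,0],[-1,0.08,0,0,0],[-1,0.08,0,0,0],[-1,0.08,0,0,0],[-1,0,0,0,0]]}' 20 | grep -E "tcp|wrist|grip|gap"
python3 - <<'E'
from h import *
st();c=cam("side");P=cloud(c);np.save("s5.npy",P)
save(c,"s5.png",(250,210,400,320),4)
E
```

```text
tcp_pos: [0.4917, 0.2386, 0.1221]
wrist_force: [0.5, -0.3, 3.9]
finger_gap: 0.0273
grip_force: 22.5
tcp_pos: [0.4805, 0.2355, 0.1219]
wrist_force: [2.6, -0.1, 7.1]
finger_gap: 0.0279
grip_force: 21.2
tcp_pos: [0.4687, 0.2322, 0.1222]
wrist_force: [3.5, -0.2, 6.8]
finger_gap: 0.0271
grip_force: 21.7
t 18.15 tcp [0.4687 0.2322 0.1222] grasp [0.469  0.2323 0.0682] 
 [[-0.963, -0.268, 0.005], [-0.268, 0.963, 0.001], [-0.006, -0.0, -1.0]] 
q [ 0.307  0.34  -0.391  0.835 -0.     0.035] F [ 3.5 -0.2  6.8] gap 0.0271 grip 21.7
```

View pics/s5.png

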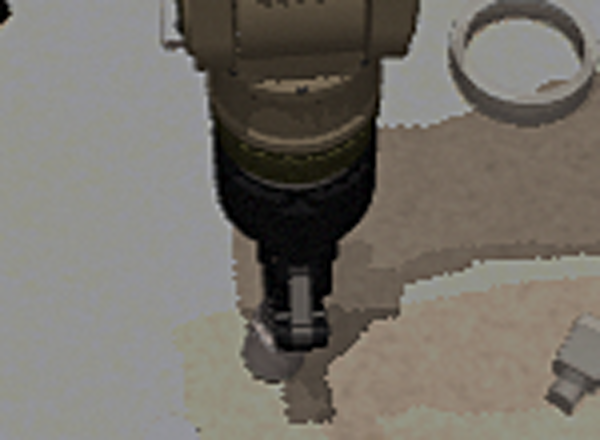

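The crop shows the mouth at (270,360) sitting away from the robot relative to the grip at (300,330), so the coupler is tilted as wanted. I lift it and fit the tilt.

```bash
python3 -m handwheel '{"deltas":[[-1,0,0,-0.3,0],[-1,0,0,-0.7,0],[-1,0,0,-0.9,0],[-1,0,0,-0.6,0],[-1,0,0,0,0]]}' 20 | grep -E "tcp|wrist|grip|gap"
cat > cp.py <<'E'
from h import *
from scipy.optimize import least_squares
def coupler(names=("side","scene")):
  s=status.get_state();Rm=quat(s["orientation"]).as_matrix();o=np.array(s["tcp_pos"])+.054*Rm[:,2]
  F=np.c_[-Rm[:,0],Rm[:,1],-Rm[:,2]]  # u, lateral, up
  for n in names:
    L=(cloud(cam(n)).reshape(-1,3)-o)@F
    L=L[(L[:,2]<-.026)&(L[:,2]>-.085)&(abs(L[:,1])<.022)&(L[:,0]>-.03)&(L[:,0]<.055)]
    def res(p):
      a=np.array([-np.sin(p[0]),np.sin(p[3]),1]);a/=np.linalg.norm(a)
      d=L-[p[1],p[2],0];return np.linalg.norm(np.cross(d,a),axis=1)-.017
    r=least_squares(res,[.35,0,0,0],loss="soft_l1",f_scale=.001)
    a=np.array([-np.sin(r.x[0]),0,np.cos(r.x[0])]);ax=L@a
    print(n,len(L),"tilt",r.x[0].round(3),"u,lat at grasp",r.x[1:3].round(4),"side lean",r.x[3].round(3),"rms",np.sqrt(np.mean(r.fun**2)).round(4),"mouth along axis",np.percentile(ax,[1,3]).round(4))
E
python3 -c "
from cp import *
st();coupler()"
```

```text
tcp_pos: [0.4669, 0.2319, 0.2221]
wrist_force: [1.1, -0.4, -2.2]
finger_gap: 0.0274
grip_force: 21.0
t 18.82 tcp [0.4669 0.2319 0.2221] grasp [0.467  0.2319 0.1681] 
 [[-0.963, -0.268, 0.002], [-0.268, 0.963, 0.001], [-0.002, 0.0, -1.0]] 
q [ 0.307  0.249 -0.246  1.074  0.     0.035] F [ 1.1 -0.4 -2.2] gap 0.0274 grip 21.0
side 169 tilt 0.199 u,lat at grasp [-0.0011  0.0004] side lean 0.016 rms 0.0008 mouth along axis [-0.0671 -0.0662]
scene 116 tilt 0.182 u,lat at grasp [-0.0022  0.0021] side lean 0.02 rms 0.0012 mouth along axis [-0.0659 -0.0648]
```

```bash
python3 -m handwheel '{"deltas":[[-1,0,0,0.8,0],[-1,0,0,0.9,0],[-1,0,0,0.6,0],[-1,0,0,0.26,0],[-1,0.08,0,0.03,0],[-1,0.08,0,0,0],[-1,0.08,0,0,0],[-1,0.08,0,0.01,0],[-1,0.08,0,0.01,0],[-1,0.08,0,0.01,0],[-1,0,0,0,0]]}' 20 | grep -E "tcp|wrist|grip|gap"
python3 -c "
from cp import *
st();coupler()"
```

```text
tcp_pos: [0.451, 0.2274, 0.1176]
wrist_force: [2.9, 1.0, 9.3]
finger_gap: 0.0274
grip_force: 25.0
t 20.3 tcp [0.451  0.2274 0.1176] grasp [0.4513 0.2275 0.0636] 
 [[-0.963, -0.268, 0.007], [-0.268, 0.963, 0.002], [-0.007, 0.0, -1.0]] 
q [ 0.308  0.314 -0.443  0.807  0.     0.037] F [2.9 1.  9.3] gap 0.0274 grip 25.0
side 540 tilt 1.571 u,lat at grasp [-0.0463  0.0173] side lean 0.246 rms 0.0084 mouth along axis [-0.054  -0.0533]
scene 286 tilt 1.571 u,lat at grasp [-0.0383  0.0094] side lean 0.143 rms 0.0062 mouth along axis [-0.0547 -0.0537]
```

```bash
python3 -m handwheel '{"deltas":[[-1,0,0,0,0],[-1,0,0,0,0],[-1,0,0,-0.3,0],[-1,0,0,-0.7,0],[-1,0,0,-0.9,0],[-1,0,0,-0.6,0],[-1,0,0,0,0]]}' 80 | grep -E "tcp|wrist|grip|gap"
python3 -c "
from cp import *
st();coupler()"
```

```text
tcp_pos: [0.4483, 0.2266, 0.2169]
wrist_force: [1.0, -0.4, -2.6]
finger_gap: 0.0263
grip_force: 78.7
t 21.27 tcp [0.4483 0.2266 0.2169] grasp [0.4484 0.2267 0.1629] 
 [[-0.963, -0.268, 0.001], [-0.268, 0.963, 0.001], [-0.001, 0.0, -1.0]] 
q [ 0.308  0.218 -0.3    1.051  0.     0.037] F [ 1.  -0.4 -2.6] gap 0.0263 grip 78.7
side 153 tilt 0.226 u,lat at grasp [0.0021 0.0004] side lean 0.011 rms 0.0007 mouth along axis [-0.0633 -0.0615]
scene 100 tilt 0.224 u,lat at grasp [0.0002 0.0008] side lean -0.007 rms 0.0012 mouth along axis [-0.0615 -0.0608]
```

```bash
python3 -c "
from h import *
plan([.6107,.0060,.144],105.5)"
```

```text
t 21.38 tcp [0.4472 0.2262 0.2147] grasp [0.4471 0.2262 0.1607] 
 [[-0.963, -0.268, -0.002], [-0.268, 0.963, -0.001], [0.002, -0.0, -1.0]] 
q [ 0.308  0.22  -0.303  1.05   0.     0.037] F [ 0.5  0.3 -1.1] gap 0.026 grip 78.7
roll units 0.0 shift after roll [-2.47 -6.4   0.41]
```

```bash
python3 -m handwheel '{"deltas":[[-1,0,0,-0.8,0],[-1,-0.37,-0.8,0,0],[-1,-0.4,-0.95,0,0],[-1,-0.4,-0.95,0,0],[-1,-0.4,-0.95,0,0],[-1,-0.4,-0.95,0,0],[-1,-0.3,-0.95,0,0],[-1,-0.2,-0.85,0,0],[-1,0,0,0,0],[-1,0,0,0.5,0],[-1,0,0,0.5,0],[-1,0,0,0.2,0],[-1,0,0,0,0]]}' 80 | grep -E "tcp|wrist|grip|gap"
python3 -c "
from h import *
plan([.5365+.0529*.9636,-.0146+.0529*.267,.145],105.5)"
```

```text
tcp_pos: [0.6109, 0.007, 0.1987]
wrist_force: [0.3, 0.3, -1.0]
finger_gap: 0.0267
grip_force: 79.0
t 23.0 tcp [0.6109 0.007  0.1987] grasp [0.6108 0.007  0.1447] 
 [[-0.963, -0.269, -0.003], [-0.269, 0.963, 0.001], [0.003, 0.001, -1.0]] 
q [-0.12   0.432 -0.042  1.1    0.    -0.392] F [ 0.3  0.3 -1. ] gap 0.0267 grip 79.0
roll units 0.01 shift after roll [ 0.61 -0.02 -0.01]
```

```bash
python3 -m handwheel '{"deltas":[[-1,0.1,0,0,0],[-1,0.1,0,0,0],[-1,0.1,0,0,0],[-1,0.1,0,0,0],[-1,0,0,0,0]]}' 25 | grep -E "tcp|wrist|grip|gap"
python3 -m handwheel '{"deltas":[[-1,0.1,0,0,0],[-1,0.1,0,0,0],[-1,0.06,0,0,0],[-1,0,0,0,0]]}' 25 | grep -E "tcp|wrist|grip|gap"
python3 - <<'E'
from h import *
st();c=cam("side");save(c,"s6.png",(250,100,400,210),4)
E
```

```text
tcp_pos: [0.5962, 0.002, 0.2001]
wrist_force: [0.7, 0.0, -1.6]
finger_gap: 0.0262
grip_force: 79.0
tcp_pos: [0.5907, -0.0, 0.2018]
wrist_force: [11.0, 4.1, -2.2]
finger_gap: 0.0263
grip_force: 78.5
t 24.12 tcp [ 0.5907 -0.      0.2018] grasp [5.913e-01 1.000e-04 1.478e-01] 
 [[-0.963, -0.269, 0.011], [-0.269, 0.963, 0.002], [-0.011, -0.001, -1.0]] 
q [-0.137  0.383 -0.108  1.069  0.004 -0.41 ] F [11.   4.1 -2.2] gap 0.0263 grip 78.5
```

View pics/s6.png

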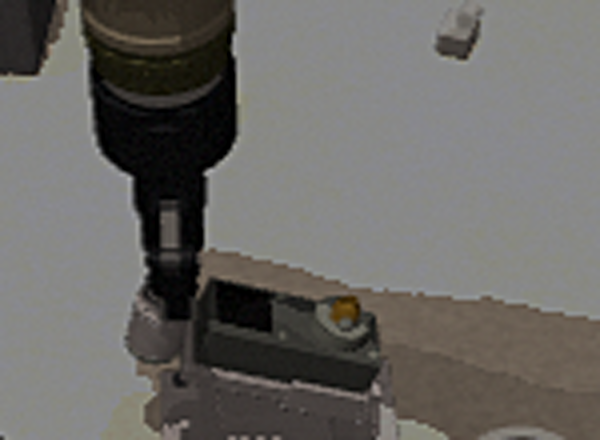

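```bash
python3 -m handwheel '{"deltas":[[-1,0.1,0,0.02,0],[-1,0.1,0,0.02,0],[-1,0,0,0,0]]}' 25 | grep -E "tcp|wrist|grip|gap"
python3 -m handwheel '{"deltas":[[-0.45,0,0,0,0],[-0.45,0,0,0,0]]}' 25 | grep -E "tcp|wrist|grip|gap"
python3 -c "
from cp import *
st();coupler()"
```

```text
tcp_pos: [0.5841, -0.0026, 0.2014]
wrist_force: [10.2, 2.8, 1.1]
finger_gap: 0.0264
grip_force: 78.8
tcp_pos: [0.5842, -0.0026, 0.2014]
wrist_force: [10.9, 2.9, 2.3]
finger_gap: 0.0265
grip_force: 78.8
t 24.8 tcp [ 0.5842 -0.0026  0.2014] grasp [ 0.5849 -0.0025  0.1474] 
 [[-0.963, -0.269, 0.014], [-0.269, 0.963, 0.001], [-0.014, -0.003, -1.0]] 
q [-0.143  0.37  -0.129  1.058  0.003 -0.415] F [10.9  2.9  2.3] gap 0.0265 grip 78.8
side 367 tilt 1.571 u,lat at grasp [-0.0352  0.01  ] side lean 0.15 rms 0.0079 mouth along axis [-0.0363 -0.0337]
scene 126 tilt 0.105 u,lat at grasp [ 0.0104 -0.0065] side lean -0.23 rms 0.0062 mouth along axis [-0.0635 -0.0609]
```

```bash
python3 -m handwheel '{"deltas":[[-1,-0.5,0,0,0],[-1,-0.5,0,0,0],[-1,-0.2,0,-0.7,0],[-1,0,0,-0.7,0],[-1,0,0,0,0]]}' 25 | grep -E "tcp|wrist|grip|gap"
python3 -c "
from cp import *
st();coupler()"
```

```text
tcp_pos: [0.6262, 0.0099, 0.2565]
wrist_force: [-0.7, 0.8, -1.1]
finger_gap: 0.0264
grip_force: 79.0
t 25.52 tcp [0.6262 0.0099 0.2565] grasp [0.6264 0.0099 0.2025] 
 [[-0.963, -0.268, 0.005], [-0.268, 0.963, -0.001], [-0.004, -0.002, -1.0]] 
q [-0.112  0.426  0.094  1.234 -0.    -0.384] F [-0.7  0.8 -1.1] gap 0.0264 grip 79.0
side 151 tilt 0.33 u,lat at grasp [0.0028 0.0002] side lean 0.012 rms 0.001 mouth along axis [-0.0637 -0.0625]
scene 107 tilt 0.313 u,lat at grasp [0.0011 0.0012] side lean -0.009 rms 0.0013 mouth along axis [-0.0636 -0.0626]
```

```bash
python3 -m handwheel '{"deltas":[[-1,0,0,0.7,0],[-1,0.2,0,0.68,0],[-1,0.4,0,0,0],[-1,0.2,0,0,0],[-1,0.1,0,0,0],[-1,0.1,0,0,0],[-1,0.1,0,0,0],[-1,0.1,0,0.02,0],[-1,0.1,0,0.02,0],[-1,0,0,0,0]]}' 25 | grep -E "tcp|wrist|grip|gap"
python3 -c "
from h import *
s=st();print('h',(np.array(s['tcp_pos'])[:2]-[.5365,-.0146])@[.9636,.2672])"
```

```text
tcp_pos: [0.5802, -0.0036, 0.2005]
wrist_force: [10.9, 2.9, 0.1]
finger_gap: 0.0264
grip_force: 78.4
t 26.88 tcp [ 0.5802 -0.0036  0.2005] grasp [ 0.5809 -0.0035  0.1465] 
 [[-0.963, -0.269, 0.014], [-0.269, 0.963, 0.001], [-0.013, -0.003, -1.0]] 
q [-0.146  0.363 -0.141  1.053  0.003 -0.418] F [10.9  2.9  0.1] gap 0.0264 grip 78.4
h 0.04501397620921492
```

```bash
python3 -m handwheel '{"deltas":[[-1,0.04,0,0.02,0],[-1,-0.5,0,0,0],[-1,-0.5,0,0,0],[-1,-0.2,0,-0.8,0],[-1,0,0,-0.8,0],[-1,0,0,0,0]]}' 25 | grep -E "tcp|wrist|grip|gap"
python3 -c "
from cp import *
st();coupler()"
```

```text
tcp_pos: [0.6212, 0.0084, 0.2637]
wrist_force: [0.6, 0.4, -1.6]
finger_gap: 0.026
grip_force: 78.8
t 27.62 tcp [0.6212 0.0084 0.2637] grasp [0.6216 0.0084 0.2097] 
 [[-0.963, -0.268, 0.006], [-0.268, 0.963, -0.001], [-0.006, -0.002, -1.0]] 
q [-0.116  0.412  0.091  1.244 -0.    -0.387] F [ 0.6  0.4 -1.6] gap 0.026 grip 78.8
side 154 tilt 0.428 u,lat at grasp [0.0027 0.0001] side lean 0.013 rms 0.0011 mouth along axis [-0.0645 -0.0642]
scene 108 tilt 0.398 u,lat at grasp [0.0014 0.001 ] side lean -0.012 rms 0.0014 mouth along axis [-0.0628 -0.0618]
```

Tilt is now 0.38 rad, matching the bed. I move above the port.

```bash
python3 -m handwheel '{"deltas":[[-1,0.3,0,0,0],[-1,0.6,0,0,0],[-1,0.8,0,0,0],[-1,0.8,0,0,0],[-1,0.8,0,0,0],[-1,0.5,0,0.2,0],[-1,0.29,0,0.34,0],[-1,0,0,0,0],[-1,0,0,0,0]]}' 100 | grep -E "tcp|wrist|grip|gap"
python3 - <<'E'
from cp import *
from hz import A,B
plan([.4637,-.0348,.188],105.5)
coupler()
for n in("side","scene"):
  c=cam(n);L=(cloud(c).reshape(-1,3)-B)@A
  m=(abs(L[:,0]+.025)<.02)&(abs(L[:,1])<.02)&(L[:,2]>.05)&(L[:,2]<.066);p=L[m];print(n,"stem",m.sum(),p.mean(0).round(4) if m.any() else "")
  if n=="side": save(c,"s7.png",(270,110,420,220),4)
E
```

```text
tcp_pos: [0.4619, -0.0354, 0.2391]
wrist_force: [0.1, 0.6, -2.2]
finger_gap: 0.0263
grip_force: 98.3
t 28.85 tcp [ 0.4619 -0.0354  0.2391] grasp [ 0.4619 -0.0353  0.1851] 
 [[-0.963, -0.268, -0.0], [-0.268, 0.963, 0.0], [-0.0, 0.0, -1.0]] 
q [-0.25   0.131 -0.35   1.09   0.    -0.521] F [ 0.1  0.6 -2.2] gap 0.0263 grip 98.3
roll units 0.0 shift after roll [-0.05  0.   -0.07]
side 248 tilt 0.319 u,lat at grasp [0.0066 0.0038] side lean 0.103 rms 0.0034 mouth along axis [-0.095  -0.0927]
scene 197 tilt 0.353 u,lat at grasp [0.0052 0.0022] side lean 0.025 rms 0.0046 mouth along axis [-0.0977 -0.0964]
side stem 26 [-0.0234  0.003   0.0542]
scene stem 37 [-0.0195  0.001   0.056 ]
```

View pics/s7.png

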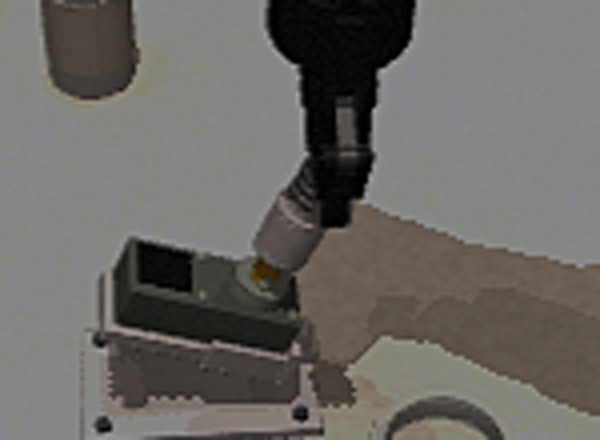

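The picture shows the coupler lined up parallel above the port: mouth at (282,248), stem tip at (263,270). I refine the alignment numerically with the stem points excluded.

Run:
```python
from cp import *
from hz import A,B
s=st();g=(np.array(s["tcp_pos"])-[0,0,.054]-B)@A;print("grasp bed",g.round(4))
for n in("side","scene"):
  L=(cloud(cam(n)).reshape(-1,3)-B)@A
  q=L[(abs(L[:,0]+.025)<.03)&(abs(L[:,1])<.025)&(L[:,2]>.079)&(L[:,2]<.108)]
  f=lambda p:np.linalg.norm(q[:,:2]-p[:2]-np.outer(q[:,2]-.074,p[2:]),axis=1)-.017
  r=least_squares(f,[-.025,0,0,0],loss="soft_l1",f_scale=.001)
  print(n,len(q),"mouth xy bed",r.x[:2].round(4),"lean",r.x[2:].round(3),"rms",np.sqrt(np.mean(r.fun**2)).round(4))
  e=L[(abs(L[:,0]+.025)<.012)&(abs(L[:,1])<.012)&(L[:,2]>.048)&(L[:,2]<.0535)]
  h=lambda p:np.linalg.norm(e[:,:2]-p,axis=1)-.0085
  if len(e)>6:
    r=least_squares(h,[-.025,0],loss="soft_l1",f_scale=.001);print("stem",len(e),r.x.round(4),np.sqrt(np.mean(r.fun**2)).round(4))
  # sleeve ring/housing rear edge: end face x of top
  t=L[(abs(L[:,2]-.034)<.004)&(abs(L[:,1])<.018)];print("top x range",np.percentile(t[:,0],[.5,99.5]).round(4), "y",np.percentile(L[(abs(L[:,2]-.034)<.003)&(L[:,0]>-.03)&(L[:,0]<.05)&(abs(L[:,1])<.03)][:,1],[1,99]).round(4))
```

```text
t 29.05 tcp [ 0.4626 -0.0353  0.2393] grasp [ 0.4626 -0.0353  0.1853] 
 [[-0.963, -0.268, 0.001], [-0.268, 0.963, -0.0], [-0.001, -0.0, -1.0]] 
q [-0.25   0.131 -0.349  1.09   0.    -0.521] F [-0.2 -0.6 -0.6] gap 0.0259 grip 98.3
grasp bed [-0.0285 -0.0002  0.1356]
side 141 mouth xy bed [-0.0253 -0.0005] lean [-0.011  0.008] rms 0.0011
stem 16 [-0.0257 -0.0016] 0.0016
top x range [-0.2898  0.0541] y [-0.0226  0.0211]
scene 104 mouth xy bed [-0.0255  0.0016] lean [-0.027 -0.025] rms 0.0016
stem 21 [-0.0251 -0.0007] 0.003
top x range [-1.4486  0.0566] y [-0.0216  0.0216]
```

```bash
python3 -m handwheel '{"deltas":[[-1,-0.037,-0.03,0.093,0],[-1,-0.037,0,0.093,0],[-1,-0.037,0,0.093,0],[-1,-0.037,0,0.093,0],[-1,-0.037,0,0.093,0],[-1,0,0,0,0]]}' 100 | grep -E "tcp|wrist|grip|gap"
cat > g.py <<'E'
from hz import *
s=status.get_state();Rm=quat(s["orientation"]).as_matrix();print("t",round(s["clock"],2),"grasp bed",((np.array(s["tcp_pos"])+.054*Rm[:,2]-B)@A).round(4),"F bed",(np.array(s["wrist_force"])@A).round(1),"torque",np.round(s["ft_torque"],2),"tool z",Rm[:,2].round(3))
E
python3 g.py
python3 -m handwheel '{"deltas":[[-1,-0.037,0,0.093,0],[-1,-0.037,0,0.093,0],[-1,0,0,0,0]]}' 100 >/dev/null
python3 g.py
```

```text
tcp_pos: [0.4695, -0.0348, 0.2203]
wrist_force: [0.5, -0.8, -1.3]
finger_gap: 0.0261
grip_force: 98.5
t 29.9 grasp bed [-0.0293 -0.0016  0.1153] F bed [-0.2 -0.9 -1.3] torque [-0.4   0.   -0.08] tool z [-0.    -0.001 -1.   ]
t 30.27 grasp bed [-0.0286 -0.0016  0.1076] F bed [-0.1 -2.8 -1.1] torque [-0.41 -0.25 -0.03] tool z [ 0.001 -0.    -1.   ]
```

```bash
python3 -m handwheel '{"deltas":[[-1,-0.037,0.02,0.093,0],[-1,0,0,0,0]]}' 100 >/dev/null
python3 g.py
python3 -m handwheel '{"deltas":[[-1,-0.037,0.02,0.093,0],[-1,0,0,0,0]]}' 100 >/dev/null
python3 g.py
python3 - <<'E'
from h import *
save(cam("side"),"s8.png",(270,110,420,220),4)
E
```

```text
t 30.52 grasp bed [-0.0285 -0.001   0.1036] F bed [ 1.5 -2.6  1.6] torque [-0.77 -0.22 -0.07] tool z [ 0.002 -0.001 -1.   ]
t 30.77 grasp bed [-0.0284 -0.0009  0.1002] F bed [-0.2 -5.1 10.3] torque [-1.24  0.32 -0.14] tool z [ 0.002 -0.003 -1.   ]
```

View pics/s8.png

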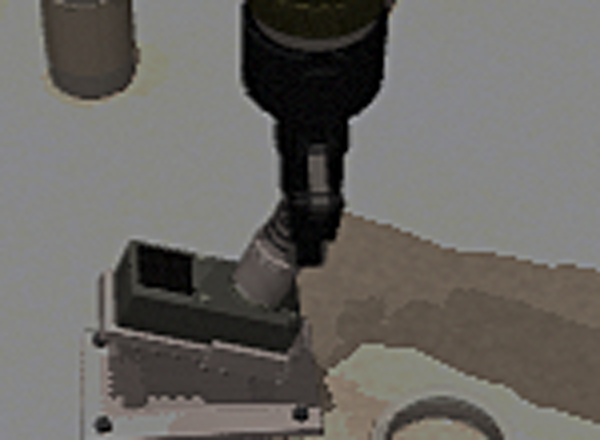

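Coupler is over the stem at (265,280) and starting to press. The lateral force reads −y, so I shift that way and keep pressing.

```bash
python3 -m handwheel '{"deltas":[[-1,-0.02,-0.04,0.047,0],[-1,0,-0.02,0,0]]}' 100 >/dev/null
python3 g.py
python3 -m handwheel '{"deltas":[[-1,-0.02,0,0.047,0],[-1,-0.02,0,0.047,0],[-1,0,0,0,0]]}' 100 >/dev/null
python3 g.py
python3 -m handwheel '{"deltas":[[-1,-0.02,0,0.047,0],[-1,-0.02,0,0.047,0],[-1,0,0,0,0]]}' 100 >/dev/null
python3 g.py
```

```text
t 31.07 grasp bed [-0.0285 -0.0016  0.0992] F bed [ 1.8  3.1 19.1] torque [0.38 1.25 0.07] tool z [ 0.001  0.001 -1.   ]
t 31.45 grasp bed [-0.0283 -0.0016  0.0988] F bed [-1.2  4.9 51.5] torque [0.23 3.82 0.17] tool z [ 0.001 -0.001 -1.   ]
t 31.82 grasp bed [-0.0281 -0.0016  0.0983] F bed [-1.9  7.2 83. ] torque [0.29 6.37 0.18] tool z [ 0.001 -0.003 -1.   ]
```

```bash
python3 -m handwheel '{"deltas":[[-1,0.016,0,-0.04,0],[-1,0,0,0,0]]}' 100 >/dev/null
python3 g.py
python3 - <<'E'
from hz import *
for n in("side","scene"):
  c=cam(n);L=(cloud(c)-B)@A
  if n=="side": save(c,"s9.png",(300,120,400,200),6)
  q=L.reshape(-1,3);x0,y0=-.0265,-.001
  q=q[(np.hypot(q[:,0]-x0,q[:,1]-y0)<.025)&(q[:,2]>.03)&(q[:,2]<.14)]
  r=np.hypot(q[:,0]-x0,q[:,1]-y0)
  for z0 in np.arange(.034,.13,.004):
    k=(q[:,2]>=z0)&(q[:,2]<z0+.004)
    if k.sum()>2: print(n,round(z0,3),k.sum(),"r med",np.median(r[k]).round(4),"xy",q[k,:2].mean(0).round(4))
E
```

```text
t 32.08 grasp bed [-0.0282 -0.0016  0.0985] F bed [-2.   5.8 68.9] torque [0.18 5.26 0.17] tool z [ 0.001 -0.002 -1.   ]
side 0.034 28 r med 0.0185 xy [-0.0215  0.0081]
side 0.038 19 r med 0.0172 xy [-0.0198  0.011 ]
side 0.042 17 r med 0.0166 xy [-0.0205  0.0124]
side 0.046 18 r med 0.0173 xy [-0.0197  0.0098]
side 0.05 21 r med 0.0169 xy [-0.0201  0.0102]
side 0.054 15 r med 0.0172 xy [-0.019   0.0108]
side 0.058 18 r med 0.017 xy [-0.0187  0.009 ]
side 0.062 14 r med 0.0165 xy [-0.0203  0.0103]
side 0.066 22 r med 0.0178 xy [-0.0197  0.0109]
side 0.07 25 r med 0.0171 xy [-0.0184  0.0091]
side 0.074 17 r med 0.0158 xy [-0.0165  0.0072]
side 0.078 12 r med 0.0152 xy [-0.0168  0.0082]
side 0.082 15 r med 0.0159 xy [-0.0193  0.0121]
side 0.086 13 r med 0.0154 xy [-0.0162  0.0089]
side 0.09 17 r med 0.0162 xy [-0.0213  0.0124]
side 0.094 11 r med 0.016 xy [-0.0196  0.0099]
side 0.098 10 r med 0.015 xy [-0.015   0.0058]
scene 0.034 47 r med 0.0211 xy [-0.0154  0.0039]
scene 0.038 19 r med 0.0179 xy [-0.0173  0.0052]
scene 0.042 11 r med 0.0185 xy [-0.0121  0.0066]
scene 0.046 16 r med 0
[... 299 characters left out ...]
 [-0.015  -0.0002]
scene 0.074 16 r med 0.0163 xy [-0.0133  0.0017]
scene 0.078 16 r med 0.0162 xy [-0.0147  0.0061]
scene 0.082 12 r med 0.0151 xy [-0.0166  0.0033]
scene 0.086 19 r med 0.0154 xy [-0.0167  0.0032]
scene 0.09 15 r med 0.0153 xy [-0.0173  0.0007]
scene 0.094 14 r med 0.0155 xy [-0.0157  0.0038]
scene 0.098 17 r med 0.0174 xy [-0.0166  0.0015]
scene 0.102 16 r med 0.0164 xy [-0.0148  0.0021]
scene 0.106 22 r med 0.0164 xy [-0.0147  0.0028]
scene 0.11 14 r med 0.0162 xy [-0.0142 -0.0024]
scene 0.114 33 r med 0.0135 xy [-0.0192 -0.0037]
scene 0.118 13 r med 0.0124 xy [-0.0178 -0.0075]
scene 0.122 6 r med 0.0154 xy [-0.0195 -0.0152]
scene 0.126 3 r med 0.0188 xy [-0.0141 -0.0154]
```

View pics/s9.png

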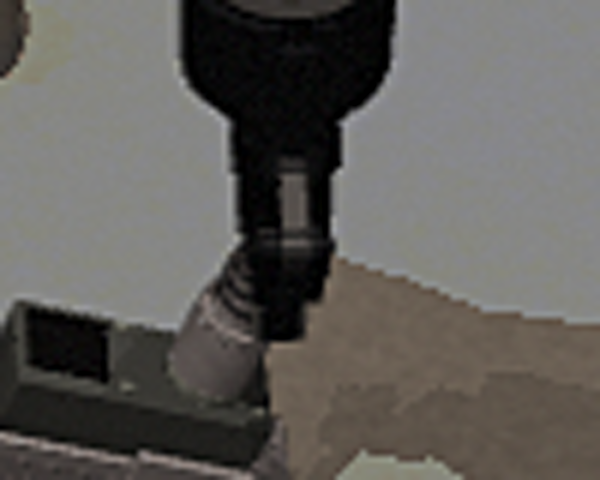

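The shoulder is at bed z of about 75 mm, so the mouth is 1–2 mm above port_foot: snapped on, sleeve fully in. I ease the push to a moderate force.

```bash
python3 -m handwheel '{"deltas":[[-1,0.02,0.01,-0.05,0],[-1,0.013,0,-0.03,0],[-1,0,0,0,0],[-1,0,0,0,0]]}' 100 >/dev/null
python3 g.py
```

```text
t 32.67 grasp bed [-0.0283 -0.0015  0.0989] F bed [-1.4  2.1 41. ] torque [-0.1   3.04  0.14] tool z [ 0.001 -0.001 -1.   ]
```

```bash
python3 -m handwheel '{"deltas":[[-1,0.012,0,-0.03,0],[-1,0,0,0,0],[-1,0,0,0,0],[-1,0,0,0,0]]}' 100 >/dev/null
python3 g.py
python3 - <<'E'
from hz import *
for n in("side","scene"):
  L=((cloud(cam(n)).reshape(-1,3)-B)@A)
  k=(L[:,0]>0)&(L[:,0]<.07)&(abs(L[:,1])<.03)&(L[:,2]>.025)&(L[:,2]<.045)
  m,o,Q=fitplane(L[k],.0015);print(n,"n",m.round(3),"top z",np.median(Q[:,2]).round(4),"x max",np.percentile(Q[:,0],99).round(4),"y",np.percentile(Q[:,1],[1,99]).round(4))
E
```

```text
t 33.17 grasp bed [-0.0283 -0.0015  0.099 ] F bed [-1.   0.7 31.8] torque [-0.1   2.24  0.12] tool z [ 0.001 -0.001 -1.   ]
side n [-0.025  0.078  0.997] top z 0.0337 x max 0.052 y [-0.0162  0.0237]
scene n [0.041 0.017 0.999] top z 0.0372 x max 0.0552 y [-0.0195  0.0238]
```

The housing is flat and at home (high end at bed x of about 53–55 mm), and the push holds steady at 32 N with the sleeve fully in. I hand in.

```bash
python3 -c "
from workcell import hand_in
print(hand_in())"
```

```text
the job is handed in; nothing more can be done
None
```

The job is handed in at about 33 s: the housing lies flat on the bed at the stop, and the gripped coupler is held over its port at about 32 N. By camera measurement the coupler's mouth is 1–2 mm above the port foot, so it has passed the catches and the sleeve is fully in. The push briefly reached about 83 N before I eased it, and I did not re-measure the other things on the bench at the end.

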